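Weigh out engraving blanks on the spindle scale

ROBOT

A 6-joint arm with a two-finger parallel gripper is mounted at the origin on the work surface. World frame = base frame: x ahead of the robot, y to its left, z up, the work surface at z = 0. Lengths are in m, angles in rad, forces in N, time in s.
With the tool pointing down it reaches from about 0.325 to 0.75 m from the base axis. Payload 7.6 kg.
Tool frame: the origin (TCP) lies at the centre of the arm's flange, where the gripper is bolted on; the fingertips stand 173 mm ahead of it and the grasp point (between the pads) lies bot.grip_depth ahead of it (bot.grip_depth is the distance from the TCP to the grasp point, in m); z points along the fingers, y is the direction in which the jaws open and shut (so a half turn about z gives the same grasp; the last joint's range is limited). The gripper opens to 85 mm and grips with 20 to 120 N. Pads are 22 mm wide; open, the fingers measure 114 mm over their backs; the gripper's body (76 mm by 85 mm) begins 54 mm behind the grasp point. The pads swing forward as they close: fully open they stand 13 mm farther back than shut.
Start: joints at [-1.274, 0.052, 1.401, -0, 1.689, -0.07], TCP at [0.188, -0.49, 0.405] pointing down, gripper open.
Joint ranges: [-2.9, 2.9], [-0.91, 2.17], [0.12, 2.37], [-1.06, 4.2], [0.26, 2.73], [-2.93, 2.93]. Speed limits (rad/s): [2.57, 2.57, 3.01, 3.14, 3.14, 3.14].

INTERFACE

Orientations are given as a rotation vector (axis times angle).
In Python, from plant import bot gives the robot as it stands. Calls block until the motion is done:
- bot.move_to(position, orientation): joint-space move of the TCP to a pose.
- bot.servo_line(position, frame=None, velocity=0.15): straight line of the TCP; frame=None keeps the orientation; velocity is the mean speed in m/s.
- bot.move_j(angles): joint-space move.
- bot.gripper_open() and bot.gripper_close(): open the fingers fully, or close them until they stop; the grip force is fixed at half the most.
- bot.hold(seconds).
- bot.inverse_kinematics(position, orientation): joint angles nearest the present ones, or None.
- bot.camera(name): name is "scene" or "top" or "wrist"; returns a dict with "pixels" (420x560x3 uint8, red, green, blue), "z_map" (420x560 float32, m along the optical axis (not along the pixel's ray), 0 where there is no reading), "intrinsics" (3x3 intrinsics, pixels), "position" and "rotation" of the camera in the world; the wrist camera has in their place "T_tool_cam" (4x4, takes a point from camera to tool coordinates, whose origin is the TCP and whose axes are the flange's). Camera axes: x right, y up, looking along -z (the intrinsics and any distortion apply to the point x, -y, -z); pixel columns grow to the right and rows downward; lengths in m; the calibration is good to about 2 mm. A picture is of the moment at which its call begins: read the wrist's pose just before it.
A pose or a line that the arm cannot do raises bot.IKError and nothing moves.
- bot.finish_job(): hands the job in, once; it reports no verdict.
Trained networks look in a picture, given as the dict that the camera call returned (one of the last four; its "shot" number tells which), for a name from the list of things; names that differ only in an ending like _2 or _b are one class to them, and where a whole thing is asked for, a point or a joint stands for the part that bears it (a point fixed in the world has none). Each returns a list of dicts, best first, with "confidence" (0 to 1); they miss things now and then, are a little off and sometimes report something else, mostly with a low value. They report only what shows in the picture. A call takes as long as a camera call.
- bot.spot_in(picture, name): "box" ([left, top, right, bottom] in pixels, round what is visible of it).
- bot.mark_of(picture, name): "centre" ([column, row] in pixels: a listed point, or the origin of a listed thing).
Readings, each from a call of its own:
- bot.read_time_s(): time.
- bot.read_qpos(): joint angles.
- bot.read_qvel(): joint speeds.
- bot.read_joint_torque(): joint torques, N m.
- bot.read_position(): TCP position.
- bot.read_ee_rot(): TCP orientation.
- bot.read_wrist_force(): force on the tool from outside, world axes, zero at the start.
- bot.read_wrist_torque(): the same for the moment, N m.
- bot.read_grip_width(): opening from 0.0 (shut) to 1.0 (fully open).
Only numpy, scipy, OpenCV 4.12 (cv2) and the standard library are available. Lean on these libraries where they do the work, as an engineer would, in place of code of your own. Each camera call takes 0.05 s, during which the arm holds its last target. There are 200 camera calls.

TASK

Weigh out a batch of engraving blanks: thread the steel blanks one at a time onto the scale's spindle, letting go of each before fetching the next, until the scale's needle rests within the dark sector of its dial, and then stop. Feel for the spindle gently, never pressing the pan down to its overload mark. Leave the spare blanks lying in place on the plate, and leave the mouse, brush and jar alone.

Things in the scene. Friction and masses are not known exactly. Their poses are not given: they have to be found in the camera images.
- scale: Fixed grey spring scale, housing 110 x 110 x 60 mm. Origin: centre of its underside, below the pan's centre; z up. Nothing but pan and spindle stands above 70 mm. The needle starts unzeroed: the empty pan's weight is unknown (40 to 100 g).
- dial (a point): Centre of the scale's round white dial, 92 mm across, 98 mm along the scale's x, tilted to face the scale's +x and up. The black needle turns clockwise 0.15 rad per mm of pan travel, zero at the left seen from there. Dark sector at the top: 8.8 to 12.4 mm. Broad single tick near the end: overload, 28 mm.
- pan_centre (a point): Centre of the top face of the scale's round pan (68 mm across), 100 mm above the table unloaded; sinks with it. On the pan stands a steel spindle, 10 mm in diameter, 45 mm tall, flat top with 1.2 mm bevel. It is ECCENTRIC: its axis is 4.5 mm from this point in an unmeasured direction, different at each start but constant in a run. Threaded blanks rest on the pan or on each other.
- scale_pan (a joint): How far the pan has sunk, m: 0 unloaded, growing downward; spring 300 N/m (a 100 g blank adds 3.3 mm; a push on pan or spindle shows here too). Target (dark sector of the dial): 0.0088 to 0.0124. Overload mark: 0.028; hard stop 0.032.
- plate: Fixed perforated aluminium fixture plate, 170 x 170 x 12 mm, lying flat; the blanks start on it in a 2 x 2 pattern about 84 mm apart. Origin: centre of its underside; x, y along its edges, z up.
- blank1: Loose round steel blank: flat ring 44 mm outside diameter, 14 mm hole, 10 mm thick, about 100 g (92 to 108 g, not all alike). Origin: centre of its underside, z along its axis.
- blank2: Loose round steel blank: flat ring 44 mm outside diameter, 14 mm hole, 10 mm thick, about 100 g (92 to 108 g, not all alike). Origin: centre of its underside, z along its axis.
- blank3: Loose round steel blank: flat ring 44 mm outside diameter, 14 mm hole, 10 mm thick, about 100 g (92 to 108 g, not all alike). Origin: centre of its underside, z along its axis.
- blank4: Loose round steel blank: flat ring 44 mm outside diameter, 14 mm hole, 10 mm thick, about 100 g (92 to 108 g, not all alike). Origin: centre of its underside, z along its axis.
- mouse: Bystander: white computer mouse, about 105 x 60 x 35 mm, loose; origin at the centre of its underside
- brush: Bystander: black cleaning brush, 160 mm long, lying loose; origin at the centre of its underside
- jar: Bystander: small screw-top jar, 52 mm across and 60 mm tall, loose; origin at the centre of its underside

How it is judged:
By the outcome, as a careful person would: the job done as asked, in the order asked, and still so for the second after the job is handed in, with the robot touching nothing.
It also fails if it takes over 72 s, if anything falls off the work surface, if the arm or the gripper's body presses on something with over 40 N, if the wrist force passes 120 N, or if a joint passes its speed limit or range.

## Working session

There is one attempt and no reset: what is moved stays moved. The work goes in short steps, each a Python script; the robot and the scene stay as the last script left them, time stands still between calls to the robot, and variables do not carry over. Pictures are saved under pics/ and viewed, about 8 in all and at most 12, crops included, and the job is handed in when it is done.

```bash
ls; mkdir -p pics; cat > h.py <<'E'
import numpy as np, cv2
from plant import bot
def world(p,uv,z=None,depth=None):
    """pixel -> world on plane z, or with depth"""
    K=np.array(p["intrinsics"]);x=(uv[0]-K[0,2])/K[0,0];y=(uv[1]-K[1,2])/K[1,1]
    d=np.array([x,-y,-1.]); R=np.array(p["rotation"]);t=np.array(p["position"])
    w=R@d
    s=depth if depth is not None else (z-t[2])/w[2]
    return t+s*w
def cloud(p):
    K=np.array(p["intrinsics"]);Z=p["z_map"];v,u=np.indices(Z.shape)
    P=np.stack([(u-K[0,2])/K[0,0]*Z,-(v-K[1,2])/K[1,1]*Z,-Z],-1)
    return P@np.array(p["rotation"]).T+np.array(p["position"])
def save(p,n,crop=None,s=1):
    im=p["pixels"][:,:,::-1]
    if crop: a,b,c,d=crop; im=im[b:d,a:c]
    cv2.imwrite("pics/"+n,cv2.resize(im,None,fx=s,fy=s,interpolation=cv2.INTER_CUBIC))
E
python3 - <<'E'
from h import *
top=bot.camera("top"); sc=bot.camera("scene")
cv2.imwrite("pics/a.png",np.vstack([top["pixels"],sc["pixels"]])[:,:,::-1][::1,::1] if 0 else np.hstack([cv2.resize(top["pixels"],(400,300)),cv2.resize(sc["pixels"],(400,300))])[:,:,::-1])
save(top,"top.png",s=1.4)
print({k:v for k,v in top.items() if k not in("pixels","z_map")})
print(bot.grip_depth,bot.read_time_s(),bot.read_ee_rot(),bot.read_wrist_force())
C=cloud(top)
for n in ["scale","dial","pan_centre","plate","blank1","mouse","brush","jar"]:
    for r in bot.mark_of(top,n)[:5]:
        c=r["centre"];i,j=int(round(c[1])),int(round(c[0]))
        print(n,r["confidence"],np.round(c,1),np.round(C[i,j],4) if 0<=i<420 and 0<=j<560 else None)
E
```

```text
pics
{'intrinsics': array([[506.7432591 ,   0.        , 274.5842551 ],
       [  0.        , 506.7432591 , 205.86094571],
       [  0.        ,   0.        ,   1.        ]]), 'position': array([0.52522336, 0.00143543, 1.00596219]), 'rotation': array([ 0.07999744, -0.03343215, -1.59447384]), 'shot': 1}
0.1547 0.1 [-3.08746959e+00 -5.72659792e-01  3.10974608e-04] [-0.38019335  0.35842265 -0.07702628]Traceback (most recent call last):
  File "<stdin>", line 7, in <module>
  File "h.py", line 13, in cloud
    return P@np.array(p["rotation"]).T+np.array(p["position"])
           ~~~~~~~~~~~~~~~~~~~~~~~~~~~^~~~~~~~~~~~~~~~~~~~~~~~
ValueError: operands could not be broadcast together with shapes (420,560) (3,)
```

```bash
sed -i 's/np.array(p\["rotation"\])/cv2.Rodrigues(np.array(p["rotation"]))[0]/' h.py
python3 - <<'E'
from h import *
top=bot.camera("top"); sc=bot.camera("scene")
cv2.imwrite("pics/a.png",np.hstack([cv2.resize(top["pixels"],(400,300)),cv2.resize(sc["pixels"],(400,300))])[:,:,::-1])
save(top,"top.png",s=1.4);save(sc,"sc.png",s=1.4)
print(top.keys())
for p in (top,sc):
  C=cloud(p)
  for n in ["scale","dial","pan_centre","plate","blank1","mouse","brush","jar"]:
    for r in bot.mark_of(p,n)[:5]:
        c=r["centre"];i,j=int(round(c[1])),int(round(c[0]))
        print(n,r["confidence"],np.round(c,1),np.round(C[i,j],4) if 0<=i<420 and 0<=j<560 else None)
E
```

```text
dict_keys(['pixels', 'z_map', 'intrinsics', 'position', 'rotation', 'shot'])
scale 0.83 [191.4 259.5] [0.4976 0.1799 0.0969]
dial 0.87 [193.1 211. ] [0.5889 0.1847 0.0474]
pan_centre 0.87 [185.2 259.2] [0.4996 0.1905 0.0978]
plate 0.56 [402.3 252.1] [ 0.5012 -0.215   0.0124]
blank1 0.85 [426.1 235.3] [ 0.533  -0.2633  0.0099]
blank1 0.71 [378.7 222.3] [ 0.56   -0.1705  0.0261]
blank1 0.69 [418.2 274. ] [ 0.458  -0.2448  0.0092]
blank1 0.54 [379.4 263.3] [ 0.4811 -0.1694  0.0151]
mouse 0.56 [174.8 137.4] [0.7357 0.221  0.0333]
brush 0.78 [284.8 130.5] [0.7462 0.0057 0.0195]
jar 0.58 [419.1 274.2] [ 0.458  -0.2464  0.0103]
jar 0.57 [392.3 131. ] [ 0.7307 -0.1969  0.0527]
scale 0.74 [373.1 221.7] [0.5358 0.2013 0.0603]
dial 0.62 [354.2 246.4] [0.6019 0.1859 0.0442]
dial 0.28 [242.7 279.5] [0.7686 0.0072 0.0173]
pan_centre 0.81 [379.4 198.8] [0.4982 0.1962 0.0951]
plate 0.63 [220.8 170.7] [ 0.5192 -0.2043  0.0131]
blank1 0.73 [196.  167.6] [ 0.5365 -0.2685  0.0101]
blank1 0.62 [217.7 183.6] [ 0.5594 -0.1878  0.0126]
blank1 0.59 [219.  169.9] [ 0.5179 -0.2111  0.0124]
blank1 0.56 [221.8 151.2] [ 0.4647 -0.2343  0.022 ]
blank1 0.5 [236.9 166.4] [ 0.4934 -0.1721  0.0221]
mouse 0.92 [343.3 314.1] [0.7547 0.2272 0.0353]
brush 0.97 [244.2 279.4] [0.7666 0.0088 0.0196]
jar 0.74 [162.7 236.3] [ 0.7629 -0.1978  0.0396]
```

View pics/top.png

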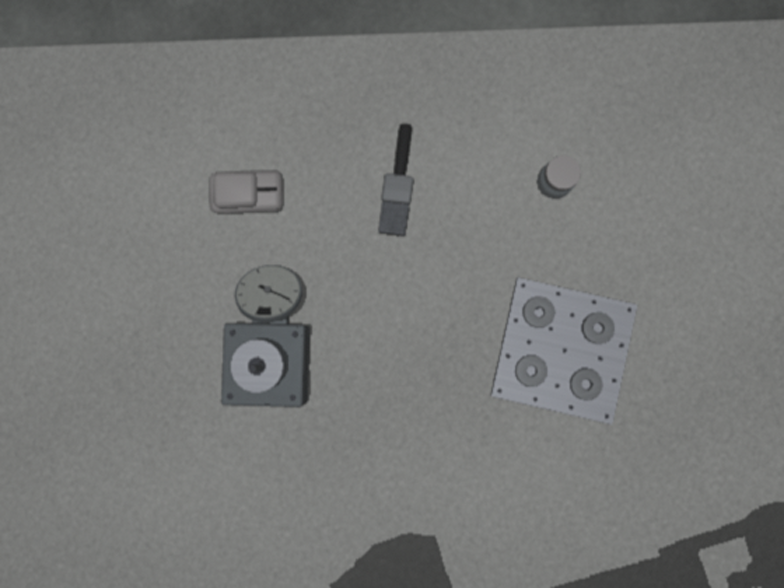

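View pics/sc.png

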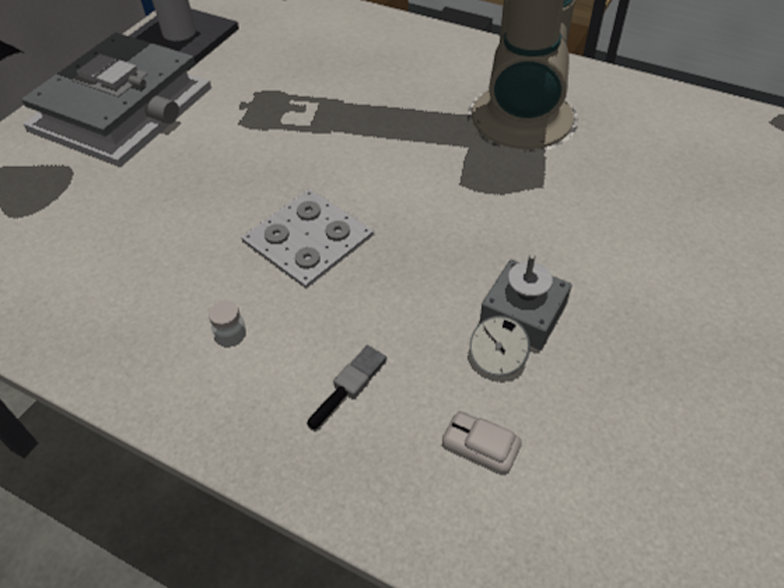

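```bash
cat >> h.py <<'E'
from scipy.spatial.transform import Rotation as Ro
def down(yaw): return (Ro.from_euler('z',yaw)*Ro.from_euler('x',np.pi)).as_rotvec()
def wristcam():
    pos=np.array(bot.read_position());R=cv2.Rodrigues(np.array(bot.read_ee_rot()))[0]
    p=bot.camera("wrist");T=np.array(p["T_tool_cam"])
    p["position"]=pos+R@T[:3,3];p["rotation"]=cv2.Rodrigues(R@T[:3,:3])[0].ravel()
    return p
E
python3 - <<'E'
from h import *
print(Ro.from_rotvec(bot.read_ee_rot()).as_matrix().round(2).tolist())
for d in range(-180,180,30):
    a=np.radians(d-57)
    o=[bot.inverse_kinematics([x,y,z],down(a)) for x,y,z in [(.5,-.215,.345),(.5,.19,.465)]]
    print(d-57,[None if q is None else np.round(q,2).tolist() for q in o])
p=wristcam(); print(np.array(p["T_tool_cam"]).round(4).tolist(),p["intrinsics"].round(1).tolist())
E
```

```text
[[0.93, 0.36, 0.0], [0.36, -0.93, -0.0], [-0.0, 0.0, -1.0]]
-237 [[-0.47, 0.13, 1.43, 0.0, 1.57, -1.05], [0.29, 0.07, 1.26, -0.0, 1.81, -0.28]]
-207 [[-0.47, 0.13, 1.43, 0.0, 1.57, -1.57], [0.29, 0.07, 1.26, 0.0, 1.81, -0.81]]
-177 [[-0.47, 0.13, 1.43, 0.0, 1.57, -2.1], [0.29, 0.07, 1.26, 0.0, 1.81, -1.33]]
-147 [[-0.47, 0.13, 1.43, 0.0, 1.57, -2.62], [0.29, 0.07, 1.26, 0.0, 1.81, -1.85]]
-117 [None, [0.29, 0.07, 1.26, 0.0, 1.81, -2.38]]
-87 [[-0.47, 0.13, 1.43, -0.0, 1.57, 2.62], [0.29, 0.07, 1.26, 0.0, 1.81, -2.9]]
-57 [[-0.47, 0.13, 1.43, -0.0, 1.57, 2.09], [0.29, 0.07, 1.26, -0.0, 1.81, 2.86]]
-27 [[-0.47, 0.13, 1.43, -0.0, 1.57, 1.57], [0.29, 0.07, 1.26, -0.0, 1.81, 2.34]]
3 [[-0.47, 0.13, 1.43, 0.0, 1.57, 1.04], [0.29, 0.07, 1.26, 0.0, 1.81, 1.81]]
33 [[-0.47, 0.13, 1.43, -0.0, 1.57, 0.52], [0.29, 0.07, 1.26, -0.0, 1.81, 1.29]]
63 [[-0.47, 0.13, 1.43, -0.0, 1.57, -0.0], [0.29, 0.07, 1.26, -0.0, 1.81, 0.77]]
93 [[-0.47, 0.13, 1.43, 0.0, 1.57, -0.53], [0.29, 0.07, 1.26, -0.0, 1.81, 0.24]]
[[0.0004, 0.9537, 0.3007, 0.0773], [1.0, -0.0007, 0.0009, -0.0008], [0.0011, 0.3007, -0.9537, 0.0309], [0.0, 0.0, 0.0, 1.0]] [[362.6, 0.0, 281.9], [0.0, 362.6, 215.8], [0.0, 0.0, 1.0]]
```

```bash
python3 - <<'E'
from h import *
Y=np.radians(33)
bot.move_to([.50,-.215,.40],down(Y)); bot.hold(.2)
p=wristcam(); save(p,"w1.png",s=1.4)
print(bot.read_time_s(),bot.read_position(),bot.read_wrist_force())
for r in bot.mark_of(p,"blank1")[:6]: print(r["confidence"],np.round(r["centre"],1),world(p,r["centre"],z=.012).round(4))
for r in bot.spot_in(p,"blank1")[:6]: 
  b=np.array(r["box"]);print(r["confidence"],np.round(b,1),world(p,(b[:2]+b[2:])/2,z=.017).round(4))
E
```

```text
2.8333 [ 0.49971596 -0.21563963  0.40000228] [ 0.21627856  0.9673483  -0.18143868]
0.9 [344.6 174.6] [ 0.5397 -0.2631  0.012 ]
0.75 [281.6 226.6] [ 0.4595 -0.2402  0.012 ]
0.69 [290.3 108.7] [ 0.563 -0.183  0.012]
0.66 [227.3 179. ] [ 0.4723 -0.1672  0.012 ]
0.96 [204.8 152.6 250.  201.4] [ 0.4754 -0.1663  0.017 ]
0.93 [267.1  86.  310.9 135.2] [ 0.5609 -0.1828  0.017 ]
0.86 [321.1 156.8 365.5 198.1] [ 0.5371 -0.2624  0.017 ]
0.58 [259.9 209.1 305.8 247. ] [ 0.4604 -0.2412  0.017 ]
```

View pics/w1.png

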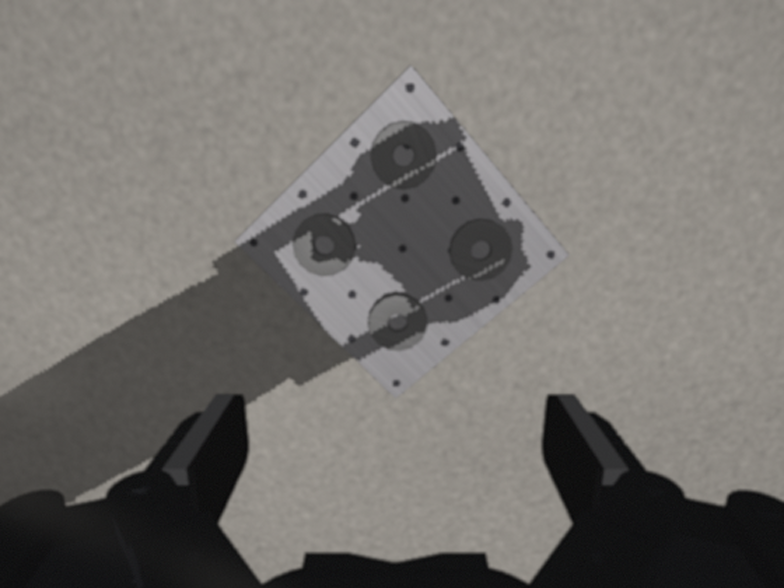

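```bash
cat >> h.py <<'E'
Y=np.radians(33); DN=down(Y)
def fit_high(p,guess,zlo,zhi,rad):
    """centroid (world) of depth pixels with height in (zlo,zhi) within rad of guess; min enclosing circle too"""
    C=cloud(p); m=(C[...,2]>zlo)&(C[...,2]<zhi)&(np.hypot(C[...,0]-guess[0],C[...,1]-guess[1])<rad)&(p["z_map"]>0)
    m=m.astype(np.uint8);n,l,s,c=cv2.connectedComponentsWithStats(m)
    k=1+np.argmax(s[1:,4]);P=C[l==k]
    (cx,cy),r=cv2.minEnclosingCircle((P[:,:2]*1000).astype(np.float32))
    return P.mean(0),np.array([cx,cy])/1000,r/1000,len(P)
E
python3 - <<'E'
from h import *
g=np.array([.474,-.167])
bot.move_to([*g,.31],DN); bot.hold(.2)
p=wristcam(); save(p,"w2.png",s=1.4); np.savez("w2.npz",**{k:v for k,v in p.items()})
print(bot.read_time_s(),bot.read_position())
C=cloud(p);m=np.hypot(C[...,0]-g[0],C[...,1]-g[1])<.035
print(np.percentile(C[m][:,2],[2,10,25,50,75,90,98]).round(4))
print(*fit_high(p,g,.017,.03,.035))
for r in bot.mark_of(p,"blank1")[:3]: print(r["confidence"],np.round(r["centre"],1),world(p,r["centre"],z=.012).round(4))
for r in bot.spot_in(p,"blank1")[:3]: 
  b=np.array(r["box"]);print(r["confidence"],np.round(b,1),world(p,(b[:2]+b[2:])/2,z=.017).round(4))
E
```

```text
3.6833 [ 0.47455394 -0.16773576  0.31179693]
[0.0109 0.0116 0.0126 0.2122 0.2184 0.2223 0.2248]
[ 0.48055069 -0.16732273  0.02171351] [ 0.47973508 -0.16782242] 0.021897373199462892 2332
0.92 [430.  209.4] [ 0.5358 -0.2652  0.012 ]
0.72 [366.6 121.6] [ 0.5619 -0.1841  0.012 ]
0.68 [285.2 204.6] [ 0.478  -0.1688  0.012 ]
0.86 [255.9 178.2 312.  235.8] [ 0.4771 -0.1682  0.017 ]
0.73 [336.1  91.1 398.1 151.3] [ 0.5619 -0.1832  0.017 ]
0.63 [321.1 247.8 378.4 296.2] [ 0.4603 -0.2423  0.017 ]
```

View pics/w2.png

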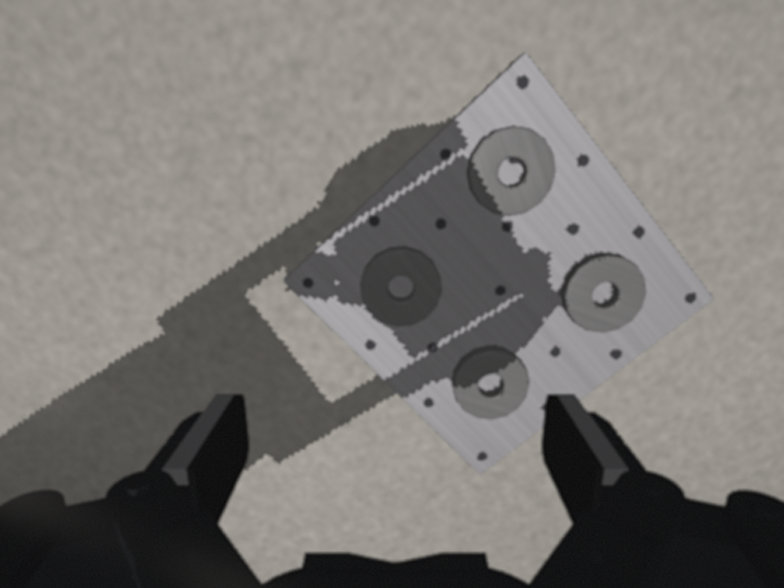

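```bash
python3 - <<'E'
from h import *
g=[.4792,-.1680]
bot.move_to([*g,.25],DN)
bot.servo_line([*g,.20],velocity=.1); bot.servo_line([*g,.1855],velocity=.04); bot.hold(.2)
print(bot.read_position(),bot.read_wrist_force(),bot.read_time_s())
bot.gripper_close()
print(bot.read_grip_width(),bot.read_wrist_force(),bot.read_position())
bot.servo_line([*g,.30],velocity=.15); bot.hold(.2)
print(bot.read_grip_width(),bot.read_wrist_force(),bot.read_time_s(),bot.read_position())
p=wristcam(); save(p,"w3.png",s=1.4); np.savez("w3.npz",**p)
E
```

```text
[ 0.47928108 -0.16805173  0.18571099] [ 0.01874828 -0.03137938 -0.4855161 ] 5.4917
0.4783085158607322 [ 0.04152168 -0.14669592  3.87111127] [ 0.47945546 -0.16810451  0.18613162]
0.47594554296182146 [-0.3873111  -0.07986201 -0.62268501] 7.0917 [ 0.47905906 -0.16794364  0.29894063]
```

View pics/w3.png

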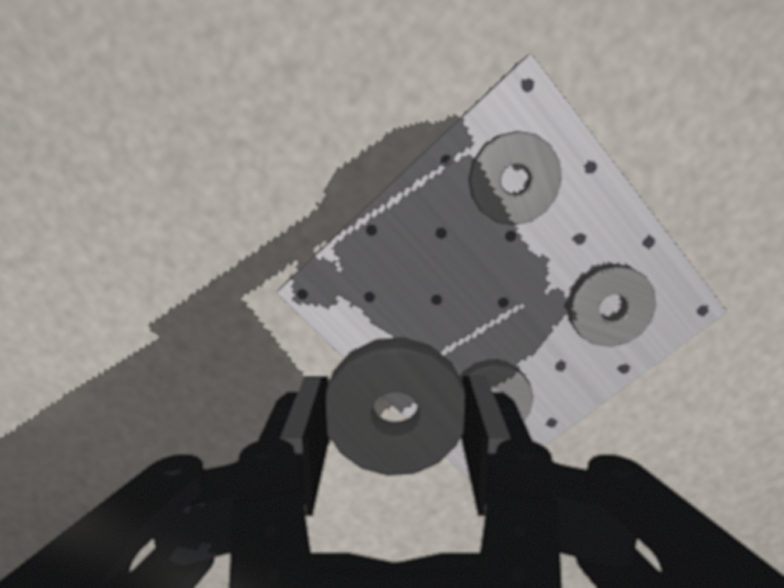

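```bash
cat >> h.py <<'E'
def in_hand(p,pos):
    """centre of held blank's top face in tool xy, from the depth map"""
    C=(cloud(p)-np.array(pos))@cv2.Rodrigues(DN)[0]
    m=(p["z_map"]>0)&(C[...,2]>.150)&(C[...,2]<.1705)&(abs(C[...,1])<.0235)&(abs(C[...,0])<.035)
    P=C[m];(cx,cy),r=cv2.minEnclosingCircle((P[:,:2]*1000).astype(np.float32))
    return P.mean(0),np.percentile(P[:,2],[5,50,95]),np.array([cx,cy])/1000,r/1000,len(P)
E
python3 - <<'E'
from h import *
p=dict(np.load("w3.npz"));
for x in in_hand(p,[0.47905906,-0.16794364,0.29894063]): print(np.round(x,4))
# top-face centre from pixels: hole px
uv=(395.5/1.4,405/1.4);w=world(p,uv,z=.29894-.163);print(((w-[0.47905906,-0.16794364,0.29894063])@cv2.Rodrigues(DN)[0]).round(4))
bot.move_to([.49,-.05,.40],DN)
bot.move_to([.499,.191,.43],DN); bot.hold(.4)
p=wristcam(); save(p,"w4.png",s=1.4); np.savez("w4.npz",**p)
pos=np.array(bot.read_position());print(pos,bot.read_time_s(),bot.read_grip_width(),bot.read_wrist_force())
for x in in_hand(p,pos): print(np.round(x,4))
C=cloud(p);m=np.hypot(C[...,0]-.499,C[...,1]-.191)<.045;
print(np.histogram(C[m][:,2],bins=np.arange(.05,.16,.01)))
for x in fit_high(p,[.499,.191],.12,.16,.02): print(np.round(x,4))
for x in fit_high(p,[.499,.191],.09,.11,.045): print(np.round(x,4))
for n in("pan_centre","dial"):
  for r in bot.mark_of(p,n)[:2]: print(n,r["confidence"],np.round(r["centre"],1))
E
```

```text
[ 0.0027 -0.0009  0.1639]
[0.1564 0.1643 0.1674]
[ 0.0022 -0.    ]
0.0253
8204
[ 0.0042 -0.0008  0.163 ]
[0.49907029 0.19066947 0.43003325] 9.2167 0.4727939292539496 [ 0.11121399  0.20929279 -1.46021135]
[ 0.0028 -0.0006  0.1639]
[0.1562 0.1643 0.1674]
[ 0.0029 -0.0001]
0.0251
8206
(array([1256,  956,    0,    0, 4493,   35,   35,   43,   53,   46]), array([0.05, 0.06, 0.07, 0.08, 0.09, 0.1 , 0.11, 0.12, 0.13, 0.14, 0.15]))
[0.4973 0.1931 0.1341]
[0.4951 0.1919]
0.0049
142
[0.4983 0.1968 0.097 ]
[0.497  0.1959]
0.034
4528
pan_centre 0.78 [279.1 192.3]
dial 0.88 [337.1  98.2]
```

View pics/w4.png

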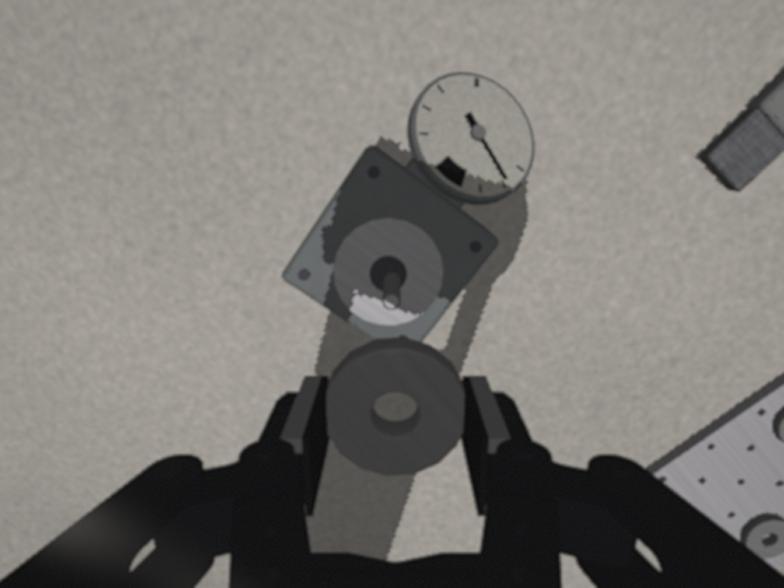

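```bash
cat >> h.py <<'E'
def proj(p,W):
    K=np.array(p["intrinsics"]);c=(np.atleast_2d(W)-p["position"])@cv2.Rodrigues(np.array(p["rotation"]))[0]
    return np.stack([K[0,0]*c[:,0]/-c[:,2]+K[0,2],K[1,1]*-c[:,1]/-c[:,2]+K[1,2]],1)
th=np.linspace(0,2*np.pi,73)
def circ(c,r): return np.stack([c[0]+r*np.cos(th),c[1]+r*np.sin(th),np.full(73,c[2])],1)
E
cat > ov.py <<'E'
from h import *
p=dict(np.load("w4.npz"));pos=np.array([0.49907029,0.19066947,0.43003325]);R=cv2.Rodrigues(DN)[0]
s=4;a,b,c,d=225,150,345,345
im=cv2.resize(p["pixels"][b:d,a:c,::-1],None,fx=s,fy=s,interpolation=cv2.INTER_CUBIC).astype(float)
im=np.clip(im*1.7,0,255).astype(np.uint8);raw=im.copy()
def dr(W,col): cv2.polylines(im,[np.int32(((proj(p,W)-[a,b]+.5)*s))],False,col,1)
for xo,col in((.0028,(0,255,0)),(.0045,(0,0,255))):
    for z,r in((.1638,.022),(.1638,.007),(.1738,.022)): dr(circ([xo,-.0004,z],r)@R.T+pos,col)
# spindle top px -> xy
w=world(p,(279.3,216.4),z=.142);print("spindle",w)
dr(circ(w,.005),(0,255,0));dr(circ([w[0],w[1],.097],.005),(0,255,0));dr(circ([.497,.1959,.097],.034),(0,0,255))
cv2.imwrite("pics/ov.png",cv2.resize(np.hstack([raw[:600],im[:600]]),None,fx=.8,fy=.8) if 0 else np.hstack([raw,im])[180:780][:, :800] if 0 else cv2.resize(np.hstack([raw,im]),(738,600)))
E
python3 ov.py
```

```text
spindle [0.49414221 0.19069445 0.142     ]
```

View pics/ov.png

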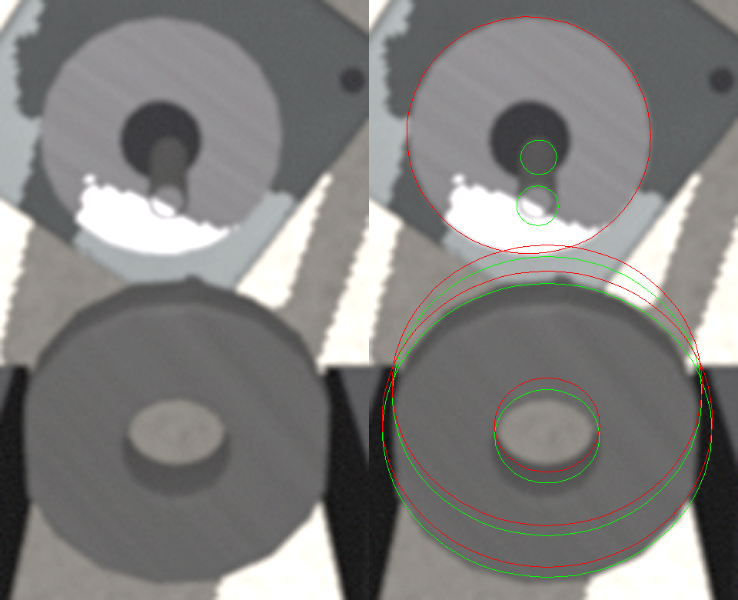

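```bash
cat >> h.py <<'E'
def force(n=8):
    f=[]
    for _ in range(n): f.append(bot.read_wrist_force()); bot.hold(.02)
    return np.mean(f,0)
def dial_pts(p,pxs,c0=None):
    """angles (rad, clockwise seen from the front) of pixels on the dial plane about its centre, relative to the first one"""
    C=cloud(p);c=np.array(c0);v,u=np.indices(p["z_map"].shape)
    m=(np.hypot(u-c[0],v-c[1])<25)&(p["z_map"]>0);P=C[m];o=P.mean(0);n=np.linalg.svd(P-o)[2][2];n*=np.sign(n[2])
    def hit(q):
        a=world(p,q,depth=.1);d=a-p["position"];return p["position"]+d*((o-p["position"])@n)/(d@n)
    o=hit(c);up=np.array([0,0,1.])-n*n[2];up/=np.linalg.norm(up);left=np.cross(n,up)*-1 # left as seen from the front
    return o,n,[(np.arctan2((hit(q)-o)@up,(hit(q)-o)@left),np.linalg.norm(hit(q)-o)) for q in pxs]
E
python3 - <<'E'
from h import *
p=dict(np.load("w4.npz"))
o,n,a=dial_pts(p,[(506/1.4,179/1.4),(452/1.4,171/1.4),(520/1.4,168/1.4),(476/1.4,83/1.4)],(477/1.4,132/1.4))
print(o,n);[print("angle",np.round(x,3),"mm",round(x[0]/.15,2)) for x in a]
T=[.4945,.1907]
bot.move_to([*T,.335],DN);bot.hold(.3);f0=force();print(bot.read_position(),f0)
for z in (.322,.319,.317,.315,.313,.311):
    bot.servo_line([*T,z],velocity=.04);bot.hold(.15);f=force()-f0
    print(np.round(bot.read_position(),4),f.round(2),bot.read_wrist_torque() if z<.314 else "")
    if f[2]>1.5: break
p=wristcam();save(p,"w5.png",s=1.4);np.savez("w5.npz",**p);print(bot.read_time_s())
E
```

```text
[0.5990736  0.19069564 0.03973162] [ 0.52954606 -0.02232228  0.84798743]
angle [2.708 0.037] mm 18.05
angle [1.556 0.036] mm 10.37
angle [3.097 0.038] mm 20.65
angle [-1.037  0.036] mm -6.91
[0.49460006 0.1907328  0.33572801] [-0.18700772 -0.15500331 -0.83405696]
[0.4945 0.1907 0.3222] [0.27 0.2  0.05] 
[0.4945 0.1907 0.3191] [ 0.19  0.28 -0.03] 
[0.4945 0.1907 0.3171] [0.12 0.16 0.02] 
[0.4945 0.1907 0.3151] [ 0.46  0.07 -0.13] 
[0.4945 0.1907 0.3131] [-0.06  0.1  -0.01] [-0.0247989  -0.00886373 -0.02011953]
[0.4945 0.1907 0.311 ] [-0.41  0.24 -0.39] [ 0.00472043 -0.01906529 -0.01283024]
13.6917
```

View pics/w5.png

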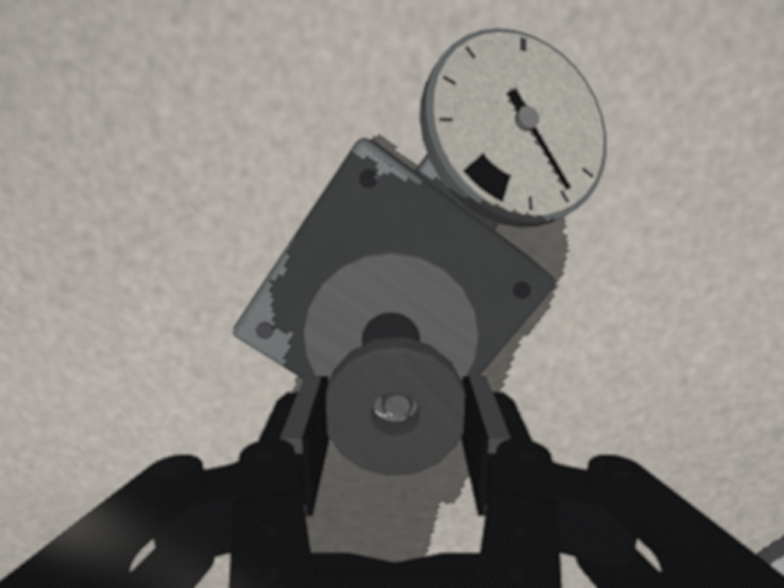

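```bash
sed -i 's/\*-1 # left/ # left/' h.py; cat >> h.py <<'E'
def lower(T,zs,f0,v=.06,lim=1.6):
    for z in zs:
        bot.servo_line([*T,z],velocity=v);bot.hold(.08);f=force(4)-f0
        print(round(bot.read_position()[2],4),f.round(2))
        if f[2]>lim: print("STOP");return False
    return True
E
python3 - <<'E'
from h import *
T=[.4945,.1907]; f0=np.array([-.187,-.155,-.834])
if lower(T,(.300,.288,.279,.275,.2725),f0):
    bot.gripper_open();bot.hold(.2);print(bot.read_grip_width(),force(4))
    bot.servo_line([*T,.35],velocity=.2); bot.move_to([.499,.191,.43],DN);bot.hold(.5)
    p=wristcam();save(p,"w6.png",s=1.4);np.savez("w6.npz",**p);print(bot.read_time_s(),bot.read_position())
    for n in("dial","blank1"):
      for r in bot.mark_of(p,n)[:2]: print(n,r["confidence"],np.round(r["centre"],1))
E
```

```text
0.3001 [-0.19  0.04  0.03]
0.2882 [-0.03  0.26  0.04]
0.2791 [-0.08 -0.23  0.5 ]
0.275 [ 0.57  0.41 -0.15]
0.2725 [-0.12  0.03 -0.2 ]
0.9986574423889606 [-0.00466649 -0.17501904  0.28464044]
18.2083 [0.49899027 0.19099618 0.42982548]
dial 0.66 [338.1  96.4]
blank1 0.73 [276.7 200. ]
```

View pics/w6.png

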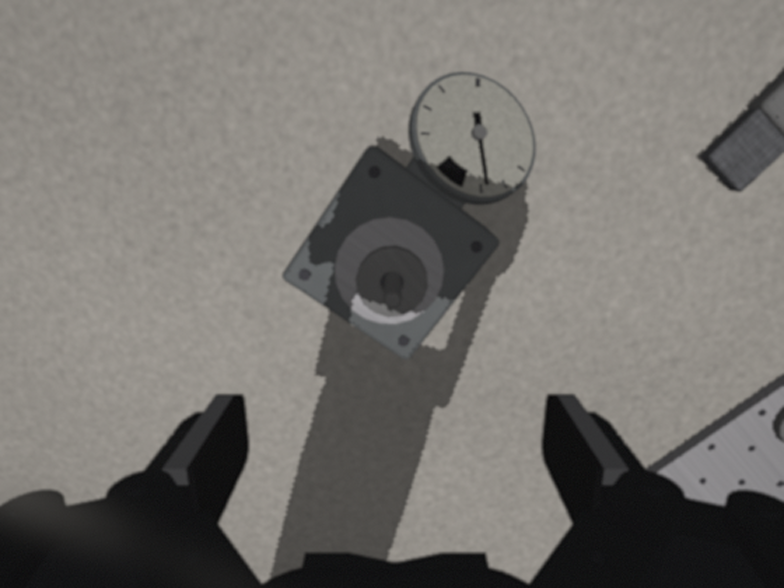

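```bash
python3 - <<'E'
from h import *
p=dict(np.load("w6.npz"));print("sink mm",[round(x[0]/.15,2) for x in dial_pts(p,[(487/1.4,183/1.4),(452/1.4,171/1.4)],(478.5/1.4,132/1.4))[2]])
bot.move_to([.51,-.05,.38],DN)
g=np.array([.537,-.2625])
bot.move_to([*g,.31],DN);bot.hold(.3);p=wristcam()
c,m,r,n=fit_high(p,g,.017,.03,.035);print(c,m,r,n)
g=m-[.0003,0]
bot.move_to([*g,.25],DN);bot.servo_line([*g,.20],velocity=.1);bot.servo_line([*g,.1865],velocity=.04);bot.hold(.2)
print(bot.read_position());bot.gripper_close();zg=bot.read_position()[2]
print(bot.read_grip_width(),bot.read_wrist_force(),zg)
bot.servo_line([*g,.32],velocity=.15)
bot.move_to([.51,-.05,.40],DN);bot.move_to([.499,.191,.43],DN);bot.hold(.4)
p=wristcam();np.savez("w7.npz",**p);pos=bot.read_position();print(pos,bot.read_time_s(),bot.read_grip_width())
save(p,"w7.png",(205,130,365,345),2.75)
for x in in_hand(p,pos): print(np.round(x,4))
E
```

```text
sink mm [np.float64(5.89), np.float64(10.72)]
[ 0.53722803 -0.26139871  0.02169146] [ 0.53644421 -0.26195175] 0.021847976684570312 2330
[ 0.53623932 -0.2619939   0.18678705]
0.47264441830183174 [0.84422325 0.51434978 3.2025084 ] 0.18706665254249502
[0.49907966 0.19067661 0.43001944] 26.0667 0.47065051848860134
[ 0.0021 -0.0005  0.1646]
[0.1561 0.1652 0.1675]
[ 0.003  -0.0001]
0.0251
8003
```

View pics/w7.png

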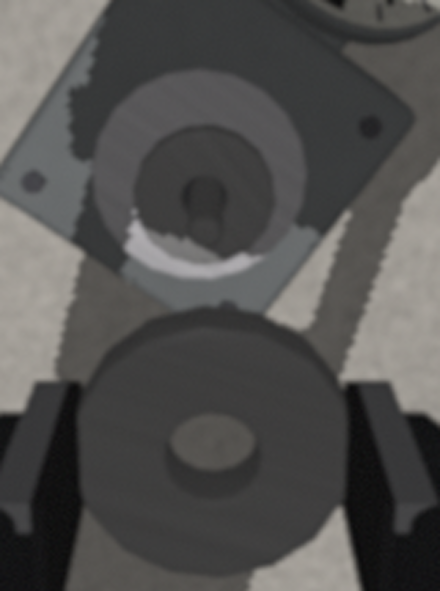

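```bash
python3 - <<'E'
from h import *
T=[.4949,.1910]
bot.move_to([*T,.335],DN);bot.hold(.3);f0=force();print(bot.read_position(),f0)
if lower(T,(.320,.316,.313,.311,.309),f0,.05,1.2):
  if lower(T,(.298,.288,.283,.2805),f0):
    bot.gripper_open();bot.hold(.2);print(bot.read_grip_width(),force(4))
    bot.servo_line([*T,.36],velocity=.2); bot.move_to([.499,.191,.43],DN);bot.hold(.8)
p=wristcam();save(p,"w8.png",s=1.4);np.savez("w8.npz",**p);print(bot.read_time_s(),bot.read_position())
E
```

```text
[0.49500728 0.19100709 0.33573568] [ 0.0230691  -0.12012593 -0.98167778]
0.3203 [ 0.17 -0.18 -0.14]
0.316 [-0.3   0.47  0.11]
0.313 [ 0.19 -0.02  0.28]
0.311 [-0.06 -0.06 -0.1 ]
0.309 [0.09 0.18 0.07]
0.2981 [0.3  0.79 0.26]
0.2881 [-0.04  0.02  0.45]
0.2831 [-0.17  0.01  0.05]
0.2806 [-0.12  0.26 -0.15]
0.9981955571888336 [0.19243508 0.14354812 0.03009687]
33.4833 [0.49899306 0.1909975  0.43001218]
```

View pics/w8.png

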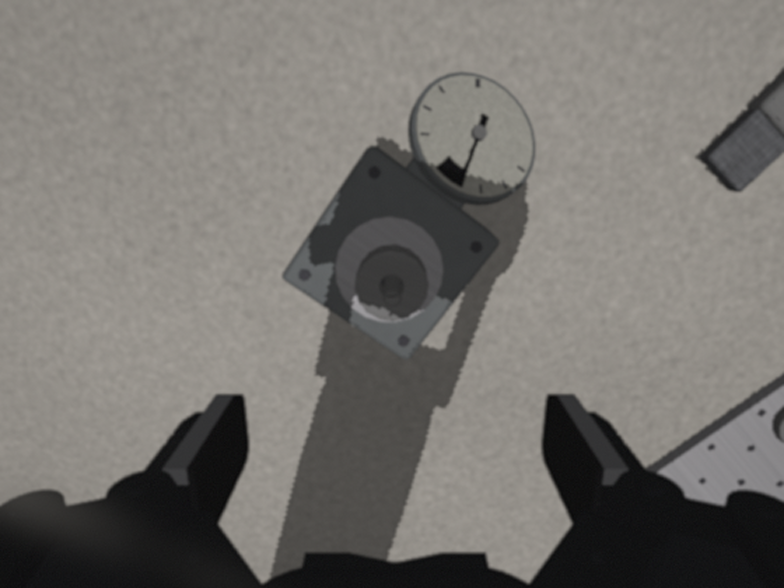

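```bash
python3 - <<'E'
from h import *
D0=down(0.)
bot.move_to([.56,.191,.43],D0);bot.move_to([.59,.191,.295],D0);bot.hold(.8)
pos=np.array(bot.read_position());p=wristcam();R=cv2.Rodrigues(np.array(bot.read_ee_rot()))[0]
np.savez("w9.npz",**p);print(pos,bot.read_time_s())
r=bot.mark_of(p,"dial");print([(x["confidence"],np.round(x["centre"],1)) for x in r[:2]])
c=np.array(r[0]["centre"]);b=bot.spot_in(p,"dial");print(b[0]["box"])
# dial face plane from depth
C=cloud(p);v,u=np.indices(p["z_map"].shape)
P=C[(np.hypot(u-c[0],v-c[1])<45)&(p["z_map"]>0)];o=np.median(P,0)
for _ in range(3):
    n=np.linalg.svd(P-P.mean(0),full_matrices=False)[2][2];n*=np.sign(n[2]);d=(P-P.mean(0))@n;P=P[abs(d)<max(.0015,d.std())]
o=P.mean(0);print("n",n,d.std())
ray=world(p,c,depth=.1)-p["position"];o=p["position"]+ray*((o-p["position"])@n)/(ray@n)
left=np.cross(n,[0,0,1.]);left/=np.linalg.norm(left);up=np.cross(left,n);up*=np.sign(up[2])
left=left if left[1]<0 else -left
print("o",o,"left",left,"up",up)
S=560;q=np.array([[-1,1],[1,1],[1,-1],[-1,-1]])*.05   # (right,up)
src=proj(p,np.array([o-left*a+up*e for a,e in q])).astype(np.float32)
H=cv2.getPerspectiveTransform(src,np.float32([[0,0],[S,0],[S,S],[0,S]]))
W=cv2.warpPerspective(p["pixels"][:,:,::-1].copy(),H,(S,S),flags=cv2.INTER_CUBIC)
cv2.imwrite("pics/dial.png",W)
E
```

```text
[0.59000662 0.1910025  0.29491605] 35.525
[(0.83, array([283.9, 214.9]))]
[195.8, 149.3, 367.5, 410.1]
n [ 0.52516341 -0.02618171  0.85059856] 0.000589684405720267
o [0.5970335  0.19078302 0.04077978] left [-0.04979257 -0.99875958  0.        ] up [-0.84954346  0.04235349  0.52581564]
```

View pics/dial.png

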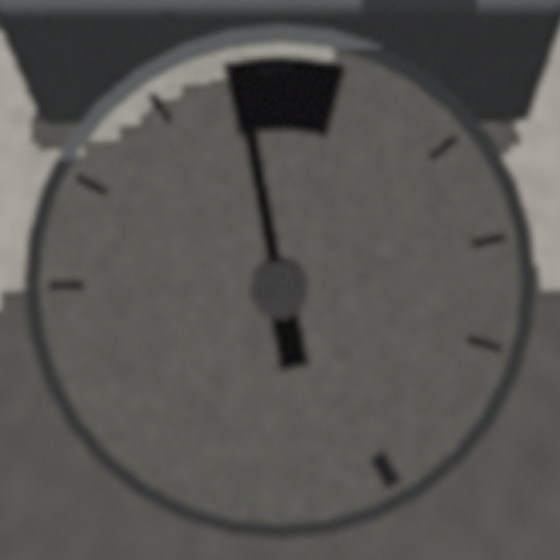

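```bash
python3 - <<'E'
from h import *
W=cv2.cvtColor(cv2.imread("pics/dial.png"),cv2.COLOR_BGR2GRAY).astype(float)
ys=np.arange(150,250);xs=[]
for y in ys:
    c=int(249+(y-133)*.2);w=np.clip(80-W[y,c-14:c+15],0,None);w-=0;xs.append((w*np.arange(c-14,c+15)).sum()/w.sum())
k=np.polyfit(ys,xs,1);a=np.degrees(np.arctan(k[0]))
# sector edges along rows 80..122 (half-level)
L=[];Rr=[]
for y in range(80,123):
    r=W[y];d=np.where(r[200:370]<55)[0]+200;L.append(np.degrees(np.arctan2(280-d[0],287.5-y)));Rr.append(np.degrees(np.arctan2(d[-1]-280,287.5-y)))
L,Rr=np.median(L),np.median(Rr);print("needle",a,"x at hub row",np.polyval(k,287.5),"edges",-L,Rr,"sink by interpolation",8.8+3.6*(L-a)/(L+Rr))
bot.move_to([.56,.10,.43],down(0.));bot.move_j([-1.274,.052,1.401,0,1.689,-.07]);bot.hold(.3)
t=bot.camera("top");save(t,"end.png")
for n in("blank1","mouse","brush","jar","dial"):
    for r in bot.mark_of(t,n)[:4]: print(n,r["confidence"],np.round(r["centre"],1))
print(bot.read_time_s(),bot.read_qvel().round(3) if hasattr(bot.read_qvel(),"round") else bot.read_qvel())
E
```

```text
needle 10.639416554260768 x at hub row 279.08251804299135 edges -14.070717458659887 16.076158198457403 sink by interpolation 9.209750031689289
blank1 0.83 [381.3 221.9]
blank1 0.82 [418.7 273.3]
blank1 0.68 [187.2 264.3]
blank1 0.48 [394.3 130.5]
mouse 0.77 [176.8 137.8]
brush 0.68 [287.3 130.1]
jar 0.75 [396.4 129.3]
dial 0.98 [190.6 210.3]
39.4 [-0.     0.001  0.    -0.001  0.001 -0.001]
```

Needle reads about 9.2 mm, inside the dark sector, and the spare blanks and the other items show no displacement. I'm handing the job in.

```bash
python3 -c "
from plant import bot
print(bot.finish_job())"
```

```text
the job is handed in; nothing more can be done
None
```

I threaded two steel blanks onto the spindle one at a time, letting go of each before going on. I then stopped, because the needle was in the dark sector, and handed the job in at about 39.4 s of the 72 s.

- **Needle:** it read about 2.9 mm with the empty pan, 5.9 mm after the first blank, and 9.1–9.2 mm after the second. The dark sector starts at 8.8 mm, so the needle is only 0.3–0.4 mm inside its lower edge. That last reading came from a close picture of the dial, corrected to a straight-on view.
- **Force on the pan:** both blanks went on at the first try. The vertical force change while lowering stayed within about 0.5 N, roughly the sensor's noise, so the pan came nowhere near the overload mark.
- **Surroundings:** the last overhead picture, checked with the detectors only, showed the two spare blanks, mouse, brush and jar where they started, to within a few pixels. The arm was back at its start pose and still.
- **Disagreements:**
  - The depth map and the colour picture differed by 1–2 mm on the held blank and the spindle. I used the colour picture for the blank and a value between the two for the spindle.
  - I measured 3–4 N upward while closing on each blank. The fingertips may have lightly brushed the plate.
  - The final blank detection also marked the jar as a blank, with low confidence (0.48).

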